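# Show a sample plaque and hold the colour strip at the marker

## Task

Set up a colour match on the white comparison stand: take the terracotta sample plaque off its small easel and stand it upright on edge, fully down and about central, in the free slot of the rack, and let go of it. Then take the brass handle of the spring-return colour strip, pull it out until its red pointer is level with the brass marker, and finish while still holding it there. Leave the other two plaques, the glass paperweight and the brass egg where they are.

Things in the scene. Friction and masses are not known exactly. Their poses are not given: they have to be found in the camera images.
- plaque_terracotta: flat wooden plaque with terracotta faces, 100 wide (its x) x 10 thick (its y) x 120 high (its z), about 110 g, loose. Origin: centre of its lower edge, mid thickness. At the start it leans on the easel, its z axis 30 degrees off vertical; the upper 70 mm stand free of the easel on both faces. Either face may look either way in the rack.
- easel: small dark fixed wooden easel, 110 x 100 base, 70 high, that carries the terracotta plaque at the start; origin under its centre, z up. The plaque's lower edge centre rests 18 mm along the easel's +y and 30 mm up; its top leans to the easel's -y.
- stand: fixed comparison stand, a white board with wooden rack and housing, board 360 (its x) x 360 (its y) x 15 thick; z up, origin at table height. Its x runs away from the robot. Over the board: a rack of three slots along x (at y = -30, 38 and 106 mm, each centred at x = 0) and, at y = -130 mm, the lane of the colour strip, which comes out of a 60 mm high housing (x from 30 to 170 mm) towards the stand's -x.
- slot_tab: small brass label tab at the robot-side end of the free slot. Its origin is the middle of that slot's floor (15 mm above the table), x along the slot, y across it, z up. The slot is 14 mm wide between round-topped ribs 30 mm high and 120 mm long, open at both ends; slots are 68 mm apart, the other two are taken.
- plaque_blue: blue plaque of the same size and frame as the terracotta one, standing loose in another slot, top 135 mm above the table; a bystander.
- plaque_grey: grey plaque of the same size and frame, standing loose in another slot; a bystander.
- handle (a point): brass handle standing up from the robot-side end of the colour strip: a plate 12 thick (its x) x 50 wide (its y) x 46 high, meant to be pinched across its 12 mm from above. Axes as the stand's. This point: centre of its foot, 22 mm above the table; its top is 68 mm above the table. A foot flange 26 x 56 x 4 high surrounds it; there are 44 mm free between plate and housing when the strip is home.
- strip (a joint): pull of the colour strip in m: 0 home, growing towards the stand's -x, stop at 0.13. A spring draws it home: about 3 N at home, 6 to 9 N at the marker.
- pointer (a point): tip of the red pointer that sticks out of the handle's foot to the stand's -y side, at the same x (stand frame) as the handle's middle.
- marker: brass block 14 (along the stand's x) x 18 x 12 high fixed on the stand beside the lane; origin under its centre, axes as the stand's. It asks for a pull between 60 and 105 mm.
- paperweight: green glass paperweight, 68 mm across, 54 high, loose bystander; origin at its foot.
- brass_egg: brass egg ornament, 72 mm across, 85 high, loose bystander; origin at its foot.

How it is judged:
By the outcome, as a careful person would: the job done as asked, in the order asked, and still so for the second after the job is handed in, while the arm keeps its last pose, push and grip.
It also fails if it takes over 58 s, if anything falls off the work surface, if the arm or the gripper's body presses on something with over 40 N, if the wrist force passes 120 N, or if a joint passes its speed limit or range.

## Robot

A 6-joint arm with a two-finger parallel gripper is mounted at the origin on the work surface. World frame = base frame: x ahead of the robot, y to its left, z up, the work surface at z = 0. Lengths are in mm, angles in rad, forces in N, time in s.
With the tool pointing down it reaches from about 300 to 775 mm from the base axis. Payload 14.6 kg.
Tool frame: the origin (TCP) lies at the very end of the fingers, on their centre line; the grasp point (between the pads) lies 19 mm behind it; z points along the fingers, y is the line along which they close (so a half turn about z gives the same grasp; the last joint's range is limited). The gripper opens to 94 mm and grips with 3 to 60 N. Pads are 16 mm wide; open, the fingers measure 119 mm over their backs; the gripper's body (75 mm by 177 mm) begins 78 mm behind the grasp point.
Start: joints at [-1.206, 0.3, 1.521, -0, 1.321, -0.067], TCP at [230.17, -499.511, 205.446] pointing down, gripper open.
Joint ranges: [-3.03, 3.03], [-0.79, 2.21], [0.23, 2.52], [-1.04, 4.18], [0, 3.07], [-2.55, 2.55]. Speed limits (rad/s): [2.22, 2.22, 2.57, 3.14, 3.14, 3.14].

## Interface

Orientations are given as [roll, pitch, yaw] about the fixed x, y, z axes, in that order (R = Rz(yaw) Ry(pitch) Rx(roll)).
In Python, from cell import manip, optics gives the robot as it stands.
- The arm moves only by the shell command python3 -m crank 'ROWS' [FORCE]. ROWS is JSON, a list of rows, each a list of 7 numbers: the opening in per cent of the stroke, from 0 (shut) to 100 (fully open), then the shift along the tool's x, y, z in mm, then the turn, a rotation vector about the tool's x, y, z in rad. A call has 1 to 10 rows; each row is the pose to reach, as a shift and turn from the pose commanded when the call began, along the tool's axes at that moment; what a row does not reach only later rows make up. A row lasts 1/10 s, in which the tool goes at most 50 mm and 8.59 degrees, less where a joint would pass 70% of its speed; a pose out of reach is approached as far as the arm can. A call with a gripper value outside its range is refused whole. The fingers move at their own pace and stop on an object; FORCE is the grip in N (left out, the last holds). Time passes only in rows, so rows that repeat a pose let the fingers close. It gives the time, the measured TCP pose, the force, the opening and the grip force at its end, in the units of the state.
- manip.read_state(): the state, without advancing time (a new reading comes with each control period).
- optics.camera(name): name is "side" or "top"; returns (picture, depth): 384x512x3 uint8, red, green, blue; 384x512 float32, mm along the optical axis (not along the pixel's ray), 0 where there is no reading.
- optics.calibration(name): a dict with "camera_matrix" (3x3 intrinsics, pixels), "R" (3x3) and "t" (3): a world point X has camera coordinates R X + t. Camera axes: x right, y down, z forward; pixel columns grow to the right and rows downward; lengths in mm; the calibration is good to about 2 mm. A picture is of the moment at which its call begins. calibration takes no time and is no camera call.
- manip.sign_off(): hands the job in; it is judged then, once.
The state is a dict: "clock": time; "joints": joint angles; "qd": joint speeds; "effort": joint torques, N m; "eef_pos": TCP position; "eef_rot": TCP orientation; "wrist_force": force on the tool from outside, world axes, zero at the start; "moment": the same for the moment, N m; "finger_gap": finger opening in mm; "finger_force": force on a finger pad.
Only numpy, scipy, OpenCV 4.12 (cv2) and the standard library are available. Lean on these libraries where they do the work, as an engineer would, in place of code of your own. Each camera call takes 0.05 s, during which the arm holds its last target. There are 200 camera calls.

## Working session

There is one attempt and no reset: what is moved stays moved. The work goes in short steps, Python scripts to look and compute and a shell command to move; the robot and the scene stay as the last step left them, time stands still between calls to the robot, and variables do not carry over. Pictures are saved under pics/ and viewed, at most 10 in all, crops included, and the job is handed in when it is done.

```bash
ls; mkdir -p pics
cat > h.py <<'E'
import numpy as np, cv2
from cell import manip, optics
def snap(name, f):
    p,d=optics.camera(name); cv2.imwrite(f'pics/{f}.png',p[:,:,::-1]); np.save(f'pics/{f}.npy',d); return p,d
def world(name,f,u,v,r=1):
    d=np.load(f'pics/{f}.npy'); w=d[v-r:v+r+1,u-r:u+r+1]; w=w[w>0]; z=np.median(w)
    c=optics.calibration(name); K=np.array(c['camera_matrix']); 
    return np.array(c['R']).T@(z*np.linalg.solve(K,[u,v,1])-np.array(c['t']))
E
python3 - <<'E'
from h import *
for n in('top','side'): snap(n,n+'1'); print(optics.calibration(n))
print(manip.read_state())
E
```

```text
pics
{'camera_matrix': array([[349.81396977,   0.        , 259.44492606],
       [  0.        , 349.81396977, 196.20327179],
       [  0.        ,   0.        ,   1.        ]]), 'R': array([[-0.01820772, -0.99973154,  0.01432927],
       [-0.99681109,  0.01703715, -0.07795757],
       [ 0.07769251, -0.015703  , -0.9968537 ]]), 't': array([  7.40930973, 548.35961089, 997.95882744])}
{'camera_matrix': array([[493.30251148,   0.        , 252.66555055],
       [  0.        , 493.30251148, 184.87867935],
       [  0.        ,   0.        ,   1.        ]]), 'R': array([[-0.9846327 , -0.17451222, -0.00662846],
       [-0.10330877,  0.61265091, -0.78357269],
       [ 0.14080394, -0.77084651, -0.62126476]]), 't': array([ 528.98616063,   98.2723648 , 1466.49456901])}
{'clock': 0.1, 'joints': array([-1.20560257e+00,  3.00407669e-01,  1.52148281e+00,  4.70572733e-07,
        1.32065368e+00, -6.65906870e-02]), 'qd': array([-0.00088409, -0.00219115, -0.0009824 ,  0.00137346,  0.00094129,
       -0.00131974]), 'effort': array([ 8.94040641e-04, -5.32649016e+01, -3.53286195e+01,  7.09228450e-02,
        2.35017546e-02, -4.84147199e-05]), 'eef_pos': array([ 230.09821978, -499.32526922,  204.96268412]), 'eef_rot': array([-3.14064329e+00, -6.37693210e-05,  4.31784296e-01]), 'wrist_force': array([ 0.16047764, -0.40639257,  0.06308355]), 'moment': array([ 0.02755439,  0.02807923, -0.02823941]), 'finger_force': 0.0, 'finger_gap': 94.20704868123629}
```

View pics/top1.png

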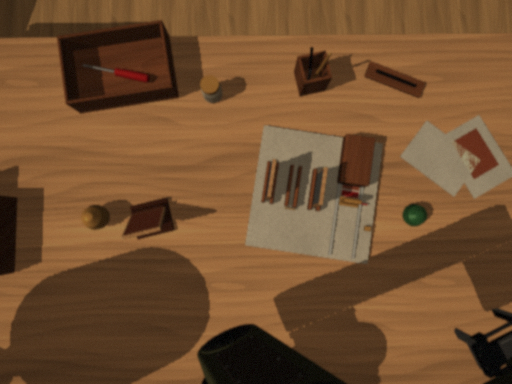

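View pics/side1.png

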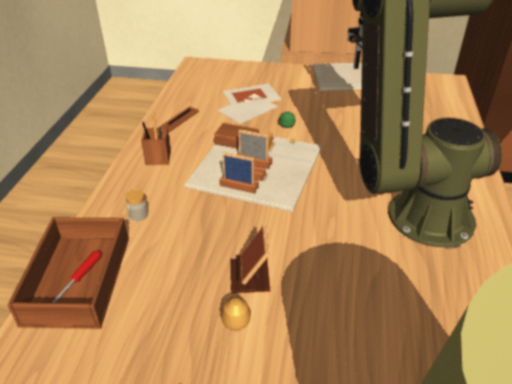

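The top view shows the easel with the plaque at about (150,218), the egg at (96,217), the stand spanning (247–385,125–262), the rack at (270–318,185), the handle at (350,198) and the marker at about (367,227). In the side view, blue is in the nearest slot (240,168) and grey in the far one (254,145). I'll enlarge both areas.

Run:
```python
from h import *
p=cv2.imread('pics/top1.png'); s=cv2.imread('pics/side1.png')
a=cv2.resize(p[120:265,245:390],(580,580),interpolation=cv2.INTER_CUBIC)
cv2.imwrite('pics/c1.png',a)
b=cv2.resize(p[190:245,110:185],(600,440),interpolation=cv2.INTER_CUBIC)
cv2.imwrite('pics/c2.png',b)
W=lambda u,v:print((u,v),world('top','top1',u,v).round(1))
for q in[(267,128),(384,137),(369,260),(249,245),(96,217),(414,214)]:W(*q)
```

```text
(267, 128) [752.3 -28.6  14.9]
(384, 137) [ 7.234e+02 -3.831e+02  6.000e-01]
(369, 260) [ 3.561e+02 -3.219e+02  1.000e-01]
(249, 245) [407.5  30.5  14.6]
(96, 217) [494.9 445.5  75.3]
(414, 214) [ 488.  -439.5   50.2]
```

View pics/c1.png

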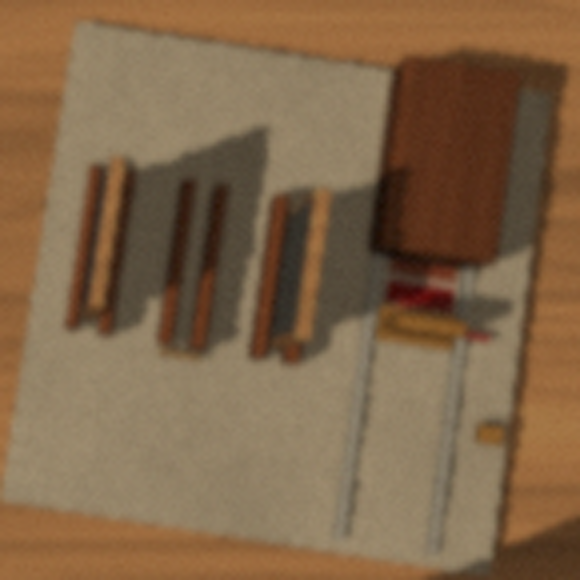

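View pics/c2.png

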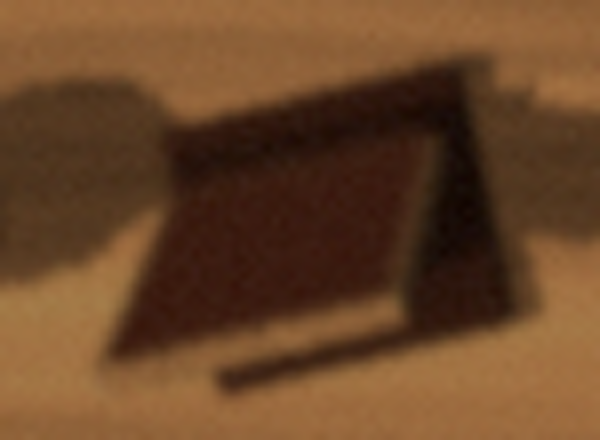

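The enlarged crop shows the middle slot free, with its tab at crop (183,350). The handle top is at (422,325), the pointer tip at (490,336) and the marker at (489,433). In the easel crop, the plaque's upper face is the quad (180,200),(440,140),(400,295),(110,355), with its top edge towards the robot. Next I'll compute positions.

```bash
cat >> h.py <<'E'
def onz(name,u,v,z):
    c=optics.calibration(name);K=np.array(c['camera_matrix']);R=np.array(c['R']);t=np.array(c['t'])
    o=-R.T@t; r=R.T@np.linalg.solve(K,[u,v,1]); return o+r*(z-o[2])/r[2]
def cloud(name,f,quad):
    d=np.load(f'pics/{f}.npy');m=np.zeros(d.shape,np.uint8);cv2.fillPoly(m,[np.round(quad).astype(int)],1)
    v,u=np.nonzero((m>0)&(d>0));c=optics.calibration(name);K=np.array(c['camera_matrix'])
    P=d[v,u]*np.linalg.solve(K,np.array([u,v,np.ones(len(u))]))
    return (np.array(c['R']).T@(P-np.array(c['t'])[:,None])).T
E
python3 - <<'E'
from h import *
s=lambda x,y:(245+x/4-.4,120+y/4-.4); e=lambda x,y:(110+x/8-.4,190+y/8-.4)
for n,x,y,z in[('ribLtop',188,182,45),('ribLbot',165,345,45),('ribRtop',222,188,45),('ribRbot',200,350,45),('tab',183,352,20),
 ('boardTL',80,22,15),('boardBL',3,500,15),('boardBR',492,570,15),('marker',489,433,27),('pointer',493,337,25),('handL',380,322,68),('handR',464,327,68)]:
    print(n,onz('top',*s(x,y),z).round(1))
P=cloud('top','top1',np.array([e(195,200),e(415,155),e(385,270),e(155,330)]))
c=P.mean(0);U,S,V=np.linalg.svd(P-c);n=V[2]*np.sign(V[2][2]);r=(P-c)@n
print('plane',c.round(1),n.round(3),'tilt',np.degrees(np.arccos(n[2])),'yaw',np.degrees(np.arctan2(n[1],n[0])),'rms',r.std(),len(P))
# corners of face: intersect rays with plane
cal=optics.calibration('top');K=np.array(cal['camera_matrix']);R=np.array(cal['R']);o=-R.T@np.array(cal['t'])
for x,y in[(180,195),(440,135),(400,295),(110,357)]:
    u,v=e(x,y);q=R.T@np.linalg.solve(K,[u,v,1]);print((x,y),(o+q*((c-o)@n)/(q@n)).round(1))
for x,y in[(170,130),(490,60),(530,310),(220,390)]: print('base',onz('top',*e(x,y),10).round(1))
E
```

```text
ribLtop [634.5 -95.8  45. ]
ribLbot [517.8 -76.5  45. ]
ribRtop [ 629.8 -120.1   45. ]
ribRbot [ 513.8 -101.3   45. ]
tab [513.7 -91.7  20. ]
boardTL [761.1 -21.6  15. ]
boardBL [408.9  41.1  15. ]
boardBR [ 351.7 -312.8   15. ]
marker [ 450.9 -310.9   27. ]
pointer [ 520.4 -317.4   25. ]
handL [ 530.1 -224.7   68. ]
handR [ 525.6 -283.3   68. ]
plane [485.6 309.7  82. ] [0.845 0.189 0.499] tilt 60.039864718217075 yaw 12.633856178119627 rms 0.6883068067532396 435
(180, 195) [502.8 362.4  32.7]
(440, 135) [522.6 269.6  34.6]
(400, 295) [466.2 256.6 134.9]
(110, 357) [448.1 350.4 130. ]
base [527.4 374.1  10. ]
base [551.1 257.6  10. ]
base [459.5 243.   10. ]
base [432.6 355.1  10. ]
```

Run:
```python
from h import *
s=lambda x,y:(245+x/4-.4,120+y/4-.4)
for n,x,y,z in[('blueT',121,160,135),('blueB',98,305,135),('greyT',322,190,135),('greyB',305,338,135),('floorT',205,188,15),('floorB',183,345,15),('hous TL',400,65,75),('hous TR',520,75,75),('hous BL',375,250,75),('hous BR',497,262,75)]: print(n,onz('top',*s(x,y),z).round(1))
for n,x,y in[('blueT',118,180),('blueB',102,290),('handle',422,328),('handleL',390,326),('handR',455,330),('ribL',172,300),('ribR',206,310),('floor',190,310),('marker',489,433),('housing',450,150)]:
    u,v=s(x,y);print(n,world('top','top1',round(u),round(v),0).round(1))
```

```text
blueT [634.7 -42.4 135. ]
blueB [540.  -25.5 135. ]
greyT [ 612.9 -173.4  135. ]
greyB [ 516.3 -159.1  135. ]
floorT [ 634.8 -111.6   15. ]
floorB [519.  -92.4  15. ]
hous TL [ 710.1 -243.6   75. ]
hous TR [ 701.7 -327.9   75. ]
hous BL [ 579.8 -221.3   75. ]
hous BR [ 570.  -306.1   75. ]
blueT [620.  -39.7 138. ]
blueB [550.  -28.  134.9]
handle [ 524.2 -253.4   68.7]
handleL [ 528.7 -236.5   47.6]
handR [ 523.8 -275.6   69.2]
ribL [548.5 -83.2  46.3]
ribR [ 542.5 -105.9   45.7]
floor [544.9 -97.9  14.8]
marker [ 450.5 -310.7   29. ]
housing [ 652.  -280.3   61.3]
```

```bash
cat >> h.py <<'E'
from scipy.spatial.transform import Rotation as Ro
def pose():
    s=manip.read_state(); return np.array(s['eef_pos']),Ro.from_euler('xyz',s['eef_rot'])
def axes(y,z):
    y=np.array(y,float);z=np.array(z,float);y/=np.linalg.norm(y);z-=z@y*y;z/=np.linalg.norm(z)
    return Ro.from_matrix(np.column_stack([np.cross(y,z),y,z]))
def rel(p,R,frm=None):
    p0,R0=frm or pose(); d=R0.inv().apply(np.array(p)-p0); r=(R0.inv()*R).as_rotvec()
    print('shift',d.round(1),'turn',r.round(3)); return np.array(p,float),R
n=np.array([.845,.189,.499]); zt=np.array([.488,.109,-.866]); RG=axes(n,zt); PG=np.array([476.1,308,89.8])
sx=np.array([.986,-.167,0]); sy=np.array([.167,.986,0]); SLOT=np.array([575,-100,15.]); DOWN=np.array([0,0,-1.])
E
python3 - <<'E'
from h import *
a=rel([450,-50,330],pose()[1]); b=rel(PG-100*zt,RG,a); b=rel(PG-100*zt,RG,)
E
```

```text
shift [ 387.8 -316.2 -124.7] turn [0. 0. 0.]
shift [ 124.6 -324.6  153.9] turn [-0.44   0.354 -1.326]
shift [ 512.4 -640.8   29.2] turn [-0.44   0.354 -1.326]
```

```bash
python3 -m crank '[[100,200,-160,-120,0,0,0],[100,390,-316,-125,-0.1,0.1,-0.3],[100,390,-316,-125,-0.1,0.1,-0.3],[100,390,-316,-125,-0.1,0.1,-0.3],[100,390,-316,-125,-0.1,0.1,-0.3],[45,390,-316,-125,-0.2,0.15,-0.6],[45,390,-316,-125,-0.2,0.15,-0.6],[45,390,-316,-125,-0.2,0.15,-0.6],[45,390,-316,-125,-0.2,0.15,-0.6],[45,390,-316,-125,-0.2,0.15,-0.6]]' 40
python3 - <<'E'
from h import *
rel(PG-100*zt,RG)
E
```

```text
clock: 1.1
eef_pos: [444.5, -63.3, 327.0]
eef_rot: [2.908, -0.082, 1.044]
wrist_force: [0.3, -0.7, -0.6]
finger_gap: 57.5
finger_force: 0.0
shift [ 289.6 -231.1  124.9] turn [-0.245  0.203 -0.724]
```

```bash
python3 -m crank '[[45,290,-231,125,-0.245,0.203,-0.724],[45,290,-231,125,-0.245,0.203,-0.724],[45,290,-231,125,-0.245,0.203,-0.724],[45,290,-231,125,-0.245,0.203,-0.724],[45,290,-231,125,-0.245,0.203,-0.724],[45,290,-231,125,-0.245,0.203,-0.724],[45,290,-231,125,-0.245,0.203,-0.724],[45,290,-231,125,-0.245,0.203,-0.724],[45,290,-231,125,-0.245,0.203,-0.724],[45,290,-231,125,-0.245,0.203,-0.724]]'
python3 - <<'E'
from h import *
rel(PG,RG)
E
```

```text
clock: 2.1
eef_pos: [426.6, 295.7, 175.1]
eef_rot: [2.621, 0.001, 1.793]
wrist_force: [-0.5, -1.2, -0.8]
finger_gap: 42.2
finger_force: 0.0
shift [ 1.2  1.8 99.3] turn [-0.003 -0.001  0.002]
```

```bash
python3 -m crank '[[45,0,1,30,0,0,0],[45,1,2,60,0,0,0],[45,1,2,85,0,0,0],[45,1,2,99,0,0,0],[45,1,2,99,0,0,0]]'
python3 - <<'E'
from h import *
snap('side','side2'); p=cv2.imread('pics/side2.png'); cv2.imwrite('pics/c3.png',cv2.resize(p[180:340,170:330],(600,600),interpolation=cv2.INTER_CUBIC))
E
```

```text
clock: 2.6
eef_pos: [477.3, 305.9, 90.1]
eef_rot: [2.621, 0.001, 1.789]
wrist_force: [-1.1, 0.2, 0.5]
finger_gap: 42.2
finger_force: 0.0
```

View pics/c3.png

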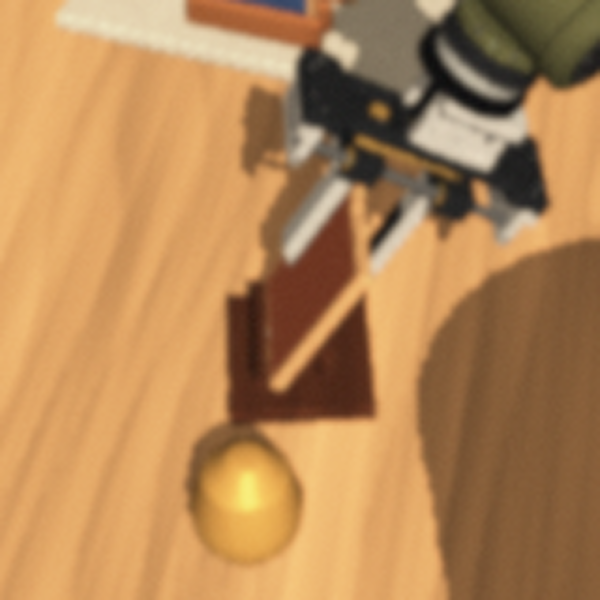

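The side crop shows the plaque's light edge running from (278,385) up to about (355,215), between the finger tips at (290,255) and (378,265). I can close the gripper.

```bash
python3 -m crank '[[0,0,0,0,0,0,0],[0,0,0,0,0,0,0],[0,0,0,0,0,0,0],[0,0,0,0,0,0,0],[0,0,0,0,0,0,0],[0,0,0,0,0,0,0]]' 40; python3 -m crank '[[0,0,0,-10,0,0,0],[0,0,0,-25,0,0,0],[0,0,0,-50,0,0,0],[0,0,0,-90,0,0,0],[0,0,0,-140,0,0,0],[0,0,0,-140,0,0,0]]'
python3 - <<'E'
from h import *
p0,R0=pose()
for y in (sy,-sy): rel(SLOT+[0,0,230],axes(y,DOWN))
E
```

```text
clock: 3.25
eef_pos: [476.8, 307.6, 91.4]
eef_rot: [2.619, -0.0, 1.791]
wrist_force: [-4.7, -1.4, 6.3]
finger_gap: 9.9
finger_force: 40.0
clock: 3.85
eef_pos: [408.1, 293.1, 218.6]
eef_rot: [2.612, -0.004, 1.792]
wrist_force: [0.9, 1.0, -1.0]
finger_gap: 10.3
finger_force: 40.0
shift [-420.1   80.3   14.3] turn [ 0.469  0.309 -1.154]
shift [-420.1   80.3   14.3] turn [ 0.343 -0.52   1.906]
```

```bash
python3 -m crank '[[0,-20,0,-20,0.03,0.02,-0.08],[0,-50,10,-25,0.1,0.06,-0.2],[0,-90,20,-20,0.14,0.09,-0.32],[0,-130,25,-15,0.18,0.12,-0.44],[0,-170,30,-10,0.22,0.14,-0.56],[0,-210,40,-5,0.27,0.17,-0.68],[0,-250,48,0,0.32,0.21,-0.8],[0,-290,56,5,0.38,0.25,-0.92],[0,-330,64,10,0.42,0.28,-1.04],[0,-370,72,10,0.469,0.309,-1.154]]'
python3 - <<'E'
from h import *
rel(SLOT+[0,0,230],axes(sy,DOWN))
E
```

```text
clock: 4.85
eef_pos: [554.1, -53.1, 238.4]
eef_rot: [3.113, 0.014, 2.887]
wrist_force: [0.7, 0.3, -0.5]
finger_gap: 10.1
finger_force: 40.0
shift [-32.1 -39.9  -7.3] turn [ 0.028  0.015 -0.087]
```

```bash
python3 -m crank '[[0,-15,-20,-7,0.028,0.015,-0.087],[0,-32,-40,-7,0.028,0.015,-0.087],[0,-32,-40,-7,0.028,0.015,-0.087],[0,-32,-40,-7,0.028,0.015,-0.087],[0,-32,-40,-7,0.028,0.015,-0.087]]'
python3 - <<'E'
from h import *
p0,R0=pose(); print(rel(SLOT+[0,0,230],axes(sy,DOWN)))
snap('side','side3'); snap('top','top3'); p=cv2.imread('pics/side3.png');q=cv2.imread('pics/top3.png')
a=cv2.resize(p[60:210,180:330],(600,600),interpolation=cv2.INTER_CUBIC)
cv2.imwrite('pics/c4.png',a)
d=cv2.resize(q[130:250,240:400],(800,600),interpolation=cv2.INTER_CUBIC);cv2.imwrite('pics/c5.png',d)
E
```

```text
clock: 5.35
eef_pos: [574.0, -97.2, 245.4]
eef_rot: [3.14, 0.003, 2.969]
wrist_force: [0.4, 0.6, -0.4]
finger_gap: 9.8
finger_force: 40.0
shift [-1.5 -2.6  0.4] turn [ 0.002  0.003 -0.004]
(array([ 575., -100.,  245.]), Rotation.from_matrix(array([[-0.9859581,  0.1669929,  0.       ],
                            [ 0.1669929,  0.9859581,  0.       ],
                            [ 0.       ,  0.       , -1.       ]])))
```

View pics/c4.png

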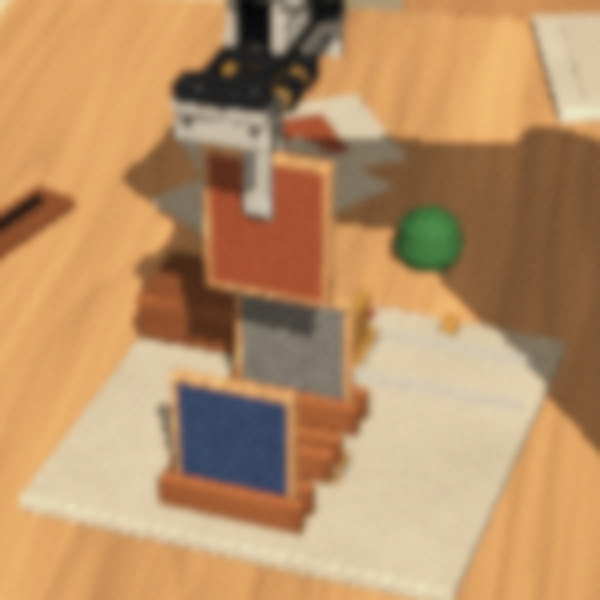

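The side crop shows the terracotta plaque upright in the fingers, its face spanning (205–332,150–300), with blue at (172–297,375–497) and grey behind. I'll compare the face planes from the same camera so the calibration error cancels out.

Run:
```python
from h import *
s=lambda x,y:(180+x/4-.4,60+y/4-.4)
sh={'terra':[(216,200),(236,202),(240,225),(280,225),(285,175),(322,178),(318,285),(220,272)],'blue':[(190,400),(284,415),(282,478),(188,460)],'grey':[(256,345),(335,355),(335,382),(254,365)]}
for k,q in sh.items():
    P=cloud('side','side3',np.array([s(*a) for a in q])); c=P.mean(0);V=np.linalg.svd(P-c)[2];n=V[2]*np.sign(V[2][1])
    print(k,c.round(1),n.round(3),'yaw',np.degrees(np.arctan2(-n[0],n[1])).round(2),'across',((c-SLOT)@sy).round(1),'n',len(P),((P-c)@n).std().round(2))
    cal=optics.calibration('side');K=np.array(cal['camera_matrix']);R=np.array(cal['R']);o=-R.T@np.array(cal['t'])
    for a in {'terra':[(205,150),(332,163),(327,303),(207,286)],'blue':[(173,373),(299,390),(297,497)],'grey':[(358,303),(352,398)]}[k]:
        r=R.T@np.linalg.solve(K,[*s(*a),1]);X=o+r*((c-o)@n)/(r@n);print('  corner',X.round(1),'along',((X-SLOT)@sx).round(1),'z',X[2].round(1))
```

```text
terra [564.4 -90.9 231.7] [ 0.172  0.985 -0.004] yaw -9.9 across 7.2 n 534 2.47
  corner [ 618.  -100.   294.5] along 42.4 z 294.5
  corner [521.  -83.  301.6] along -56.1 z 301.6
  corner [524.2 -84.1 181.8] along -52.7 z 181.8
  corner [ 620.7 -100.9  176.4] along 45.3 z 176.4
blue [584.5 -27.2  88.6] [ 0.182  0.983 -0.013] yaw -10.48 across 73.3 n 405 2.5
  corner [634.6 -35.8 137.8] along 48.1 z 137.8
  corner [534.2 -17.2 146.8] along -54.0 z 146.8
  corner [536.6 -19.   43.9] along -51.4 z 43.9
grey [ 562.  -161.4   71.3] [ 0.163  0.978 -0.128] yaw -9.44 across -62.8 n 145 2.67
  corner [ 508.9 -142.8  146.2] along -58.0 z 146.2
  corner [ 514.6 -157.2   43.6] along -50.0 z 43.6
```

View pics/c5.png

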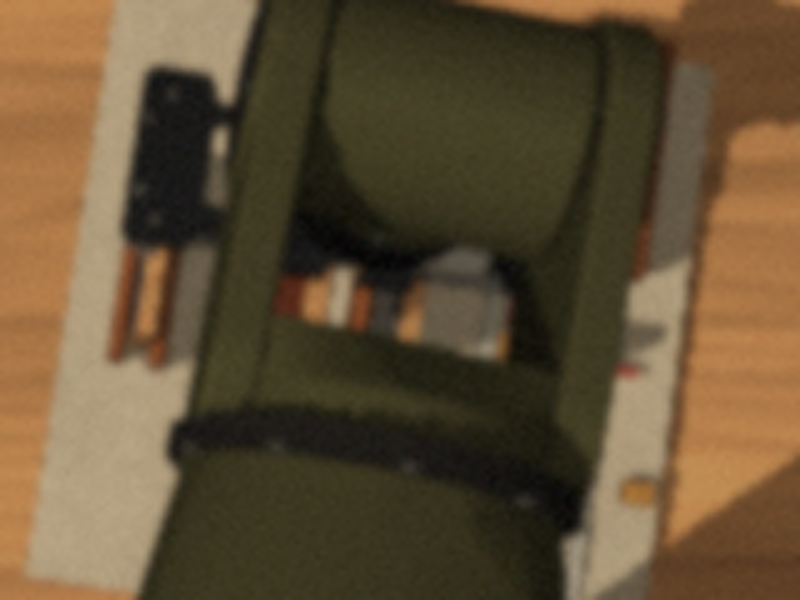

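The top view is mostly hidden by the arm; the pointer at crop (627,370) and marker at (637,490) are still visible. The plaque is about 2 mm off across the slot and 3 mm off along it. I'll correct that and lower it.

```bash
python3 -m crank '[[0,-3,-2.2,20,0,0,0],[0,-3,-2.2,45,0,0,0],[0,-3,-2.2,70,0,0,0],[0,-3,-2.2,95,0,0,0],[0,-3,-2.2,115,0,0,0],[0,-3,-2.2,122,0,0,0],[0,-3,-2.2,122,0,0,0]]'; python3 -m crank '[[0,0,0,6,0,0,0],[0,0,0,12,0,0,0],[0,0,0,18,0,0,0],[0,0,0,22,0,0,0],[0,0,0,22,0,0,0]]'; python3 -c "
from h import *; s=manip.read_state(); print(s['eef_pos'],s['wrist_force'],s['moment'])"
```

```text
clock: 6.15
eef_pos: [577.1, -100.1, 123.3]
eef_rot: [3.14, 0.003, 2.969]
wrist_force: [0.9, -1.2, -1.0]
finger_gap: 9.6
finger_force: 40.0
clock: 6.65
eef_pos: [577.3, -100.5, 100.9]
eef_rot: [3.14, 0.003, 2.969]
wrist_force: [0.1, -0.3, -0.6]
finger_gap: 9.6
finger_force: 40.0
[ 577.25138954 -100.485296    100.94684465] [ 0.08047106 -0.31022218 -0.56738041] [ 0.01139904 -0.12473911  0.02511048]
```

In the slot with no contact force. Continuing down.

```bash
python3 -m crank '[[0,0,0,4,0,0,0],[0,0,0,8,0,0,0],[0,0,0,12,0,0,0],[0,0,0,15,0,0,0],[0,0,0,15,0,0,0]]'; python3 -m crank '[[0,0,0,1.5,0,0,0],[0,0,0,3,0,0,0],[0,0,0,4,0,0,0],[0,0,0,4,0,0,0]]'
```

```text
clock: 7.15
eef_pos: [577.4, -100.5, 86.0]
eef_rot: [3.14, 0.003, 2.969]
wrist_force: [0.3, -0.7, -0.6]
finger_gap: 10.0
finger_force: 40.0
clock: 7.55
eef_pos: [578.2, -100.6, 84.5]
eef_rot: [3.14, 0.006, 2.969]
wrist_force: [-4.6, 2.2, 16.9]
finger_gap: 10.1
finger_force: 40.0
```

```bash
python3 -m crank '[[0,0,0,-1.5,0,0,0],[0,0,0,-1.5,0,0,0],[25,0,0,-1.5,0,0,0],[25,0,0,-1.5,0,0,0],[25,0,0,-1.5,0,0,0],[25,0,0,-1.5,0,0,0]]'; python3 -m crank '[[25,0,0,-20,0,0,0],[25,0,0,-50,0,0,0],[25,0,0,-95,0,0,0],[25,0,0,-135,0,0,0],[25,0,0,-135,0,0,0]]'
python3 - <<'E'
from h import *
snap('side','side4'); p=cv2.imread('pics/side4.png')
cv2.imwrite('pics/c6.png',cv2.resize(p[60:210,180:330],(600,600),interpolation=cv2.INTER_CUBIC))
E
```

```text
clock: 8.15
eef_pos: [577.5, -100.5, 83.9]
eef_rot: [3.14, 0.004, 2.969]
wrist_force: [-0.6, 0.2, -0.5]
finger_gap: 23.6
finger_force: 0.0
clock: 8.65
eef_pos: [578.7, -101.0, 224.9]
eef_rot: [3.141, 0.013, 2.969]
wrist_force: [0.5, -1.5, -0.1]
finger_gap: 23.5
finger_force: 0.0
```

View pics/c6.png

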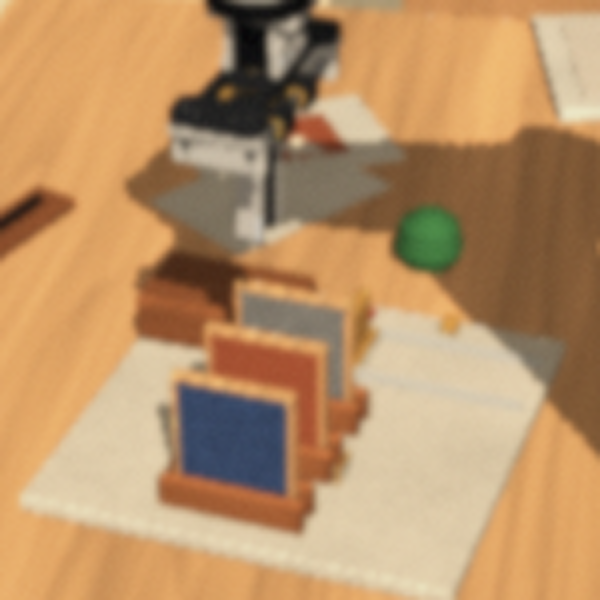

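The crop shows all three plaques parallel and evenly stepped (top-left corners (173,373), (205,325), (238,282)), so terracotta is fully down and central. Next is the handle.

Run:
```python
from h import *
a=rel([527,-258,160],axes(sx,DOWN)); rel([527,-258,34],axes(sx,DOWN),a)
```

```text
shift [  23.6 -163.6   61.2] turn [0.008 0.006 1.566]
shift [  0.   0. 126.] turn [0. 0. 0.]
```

```bash
python3 -m crank '[[42,0,-30,0,0,0,0.15],[42,10,-70,0,0,0,0.3],[42,24,-110,0,0,0,0.45],[42,24,-150,10,0,0,0.6],[42,24,-164,30,0.01,0.01,0.75],[42,24,-164,50,0.01,0.01,0.9],[42,24,-164,61,0.01,0.01,1.05],[42,24,-164,61,0.01,0.01,1.2],[42,24,-164,61,0.01,0.01,1.35],[42,24,-164,61,0.01,0.01,1.5]]'; python3 -m crank '[[42,0,0,0,0,0,0.066],[42,0,0,0,0,0,0.066],[42,0,0,0,0,0,0.066]]'
python3 - <<'E'
from h import *
rel([527,-258,34],axes(sx,DOWN))
p,d=snap('top','top5'); q=cv2.imread('pics/top5.png')
cv2.imwrite('pics/c7.png',cv2.resize(q[150:270,300:400],(600,720),interpolation=cv2.INTER_CUBIC)[:600])
E
```

```text
clock: 9.7
eef_pos: [524.9, -257.7, 156.0]
eef_rot: [-3.13, -0.003, 1.463]
wrist_force: [-0.2, -0.4, -0.2]
finger_gap: 39.6
finger_force: 0.0
clock: 10.0
eef_pos: [525.2, -257.8, 156.8]
eef_rot: [-3.131, -0.001, 1.406]
wrist_force: [-0.1, 0.2, 0.1]
finger_gap: 39.9
finger_force: 0.0
shift [ -0.    3.1 122.8] turn [-0.01  -0.001  0.003]
```

View pics/c7.png

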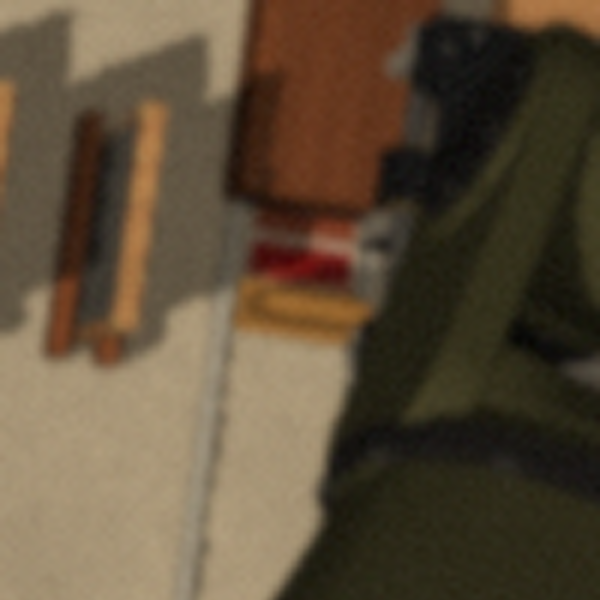

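The handle top is in the crop at (240–365,310), just in front of the housing, with the forward finger at (375,240) still high. The computed offsets stand, so I'll descend and close.

```bash
python3 -m crank '[[42,1,1,30,-0.01,0,0],[42,2,1,60,-0.01,0,0],[42,2,1,85,-0.01,0,0],[42,2,1,105,-0.01,0,0],[42,2,1,120,-0.01,0,0],[42,2,1,122,-0.01,0,0],[42,2,1,122,-0.01,0,0]]'; python3 -m crank '[[0,0,0,0,0,0,0],[0,0,0,0,0,0,0],[0,0,0,0,0,0,0],[0,0,0,0,0,0,0],[0,0,0,0,0,0,0],[0,0,0,0,0,0,0]]' 45
python3 - <<'E'
from h import *
p0,R0=pose(); rel(p0-69*sx,R0)
E
```

```text
clock: 10.75
eef_pos: [525.9, -256.0, 36.0]
eef_rot: [3.141, -0.001, 1.404]
wrist_force: [0.1, -0.2, 0.5]
finger_gap: 39.7
finger_force: 0.0
clock: 11.35
eef_pos: [526.3, -256.1, 36.3]
eef_rot: [3.139, -0.001, 1.404]
wrist_force: [4.1, -1.3, 5.9]
finger_gap: 11.8
finger_force: 45.0
shift [  0.  -69.   -0.2] turn [0. 0. 0.]
```

```bash
python3 -m crank '[[0,0,-5,0,0,0,0],[0,0,-13,0,0,0,0],[0,0,-22,0,0,0,0],[0,0,-31,0,0,0,0],[0,0,-40,0,0,0,0],[0,0,-49,0,0,0,0],[0,0,-58,0,0,0,0],[0,0,-64,0,0,0,0],[0,0,-67,0,0,0,0],[0,0,-67,0,0,0,0]]';python3 -m crank '[[0,0,0,0,0,0,0],[0,0,0,0,0,0,0]]'
python3 - <<'E'
from h import *
print(manip.read_state()['wrist_force'])
snap('top','top6');snap('side','side6'); q=cv2.imread('pics/top6.png');s=cv2.imread('pics/side6.png')
a=cv2.resize(q[210:250,345:385],(400,400),interpolation=cv2.INTER_CUBIC)
b=cv2.resize(s[115:165,260:310],(400,400),interpolation=cv2.INTER_CUBIC)
cv2.imwrite('pics/c8.png',np.hstack([a,b]))
E
```

```text
clock: 12.35
eef_pos: [460.1, -244.6, 36.3]
eef_rot: [3.139, -0.001, 1.404]
wrist_force: [7.2, 2.7, 4.6]
finger_gap: 12.0
finger_force: 45.0
clock: 12.55
eef_pos: [460.4, -244.7, 36.3]
eef_rot: [3.139, -0.001, 1.404]
wrist_force: [7.2, 2.9, 6.4]
finger_gap: 11.8
finger_force: 45.0
[7.16933592 2.89624025 6.37002777]
```

View pics/c8.png

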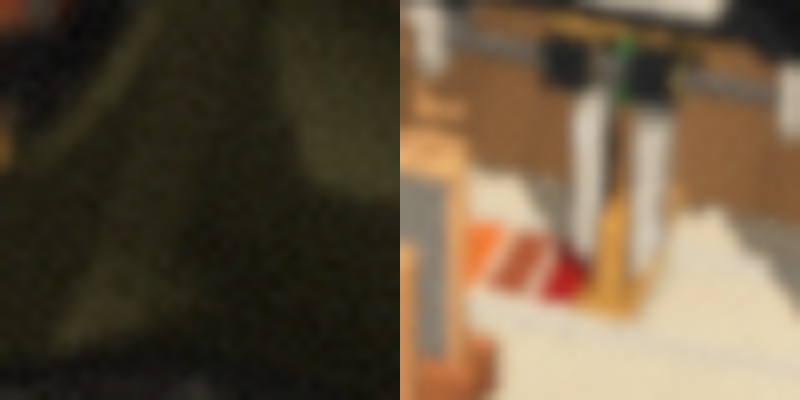

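The top view is hidden by the arm. In the side crop the handle at (610,260) is held and out, with the marker just showing behind the right finger at (680,190). I'll refine the pointer-to-marker distance from the first top image by colour.

Run:
```python
from h import *
q=cv2.imread('pics/top1.png').astype(int)
c=optics.calibration('top');print('cam',(-np.array(c['R']).T@c['t']).round())
def cen(img,u0,u1,v0,v1,ch):
    a=img[v0:v1,u0:u1]; b,g,r=a[...,0],a[...,1],a[...,2]
    w={'red':r-g,'brass':r-b}[ch].astype(float); w=w-np.median(w); print(w.astype(int)); w[w<.35*w.max()]=0
    v,u=np.mgrid[v0:v1,u0:u1]; return (u*w).sum()/w.sum(),(v*w).sum()/w.sum()
P=cen(q,362,371,199,209,'red'); M=cen(q,361,371,222,234,'brass')
print(P,M)
X=onz('top',*P,24);Y=onz('top',*M,26);print(X,Y,(X-Y)@sx)
# stand yaw check from rack/board line
for s in(-9,-9.6,-10.2):
    a=np.radians(s);print(s,(X-Y)@[np.cos(a),np.sin(a),0])
```

```text
cam [ 469.   14. 1037.]
[[-6 -9 -7 -7 -6 -5 -6 -4 -3]
 [-2 -7 -7 -5 -4 -3 -2 -2 -2]
 [ 1 -3 -3 -5 -2 -3  0 -1  0]
 [13 10  6  3  1  1  0 -2  0]
 [30 30 29 24 18 11  1 -4 -2]
 [27 33 37 36 33 19  3 -2 -1]
 [11 16 18 23 22 12  4  1 -1]
 [-1  1  3  4  7  3  2  0  2]
 [-3  0  1  3  1  1  1 -1  2]
 [-1  0 -1 -1  0  0 -1  1  1]]
[[-4 -3 -3 -2 -1 -1  0 -1 -3 -2]
 [-2 -1 -1 -3 -2 -3 -3 -3 -4 -5]
 [-2 -1 -2  0 -2 -4 -7 -8 -7 -5]
 [-3 -1 -1  2  4  0 -5 -8 -8 -9]
 [-4 -2  0  7 19 17 15 13  9  5]
 [-2  0  3 16 35 41 39 38 35 24]
 [-2  0  3 21 42 49 46 45 41 29]
 [-2  0  5 19 36 45 44 45 42 25]
 [-3 -1  2 12 22 29 31 34 28 15]
 [-1 -3  0  3  5  8 12 13 13  8]
 [ 0 -4 -2 -3 -1  0  1  1  2  1]
 [-4 -2 -2  0 -2 -1 -1 -1 -2 -3]]
(np.float64(364.16421568627453), np.float64(203.80882352941177)) (np.float64(367.1061946902655), np.float64(228.32522123893804))
[ 520.75812113 -306.9496861    24.        ] [ 449.5370252  -311.90550761   26.        ] 69.39637839691888
-9 69.56898476982846
-9.6 69.39724220273571
-10.2 69.21788944599957
```

Run:
```python
from h import *
def w(img,u0,u1,v0,v1):
    a=cv2.imread(img)[v0:v1,u0:u1].astype(int); return (a[...,2]-a[...,0])
A=w('pics/side4.png',286,300,135,147); B=w('pics/side6.png',278,296,138,157)
print(A);print(B)
print(np.load('pics/side6.npy')[138:157:2,282:294].astype(int)); print(np.load('pics/side4.npy')[137:145:2,288:298].astype(int))
p0,_=pose(); c=optics.calibration('side');K=np.array(c['camera_matrix'])
def pr(X): y=K@(np.array(c['R'])@X+c['t']); return (y[:2]/y[2]).round(2)
for z in(30,40,50): print('plate mid near face',z,pr(np.r_[p0[:2],z]+25*sy))
print('marker top ctr',pr(np.array([449.5,-311.9,27])))
```

```text
[[124 124 125 125 123 123 120 107  92  82  80  79  79  78]
 [124 124 122 123 125 125 125 121 107  91  82  78  79  78]
 [117 120 121 122 123 124 125 127 121 107  89  82  78  77]
 [ 97 102 108 114 119 130 133 133 129 118 100  88  81  79]
 [ 73  76  83  93 111 127 136 136 130 119 107  93  82  75]
 [ 57  60  63  75 102 129 140 137 118 101  93  87  74  65]
 [ 52  53  56  66  96 126 137 127 100  79  73  69  60  53]
 [ 52  51  53  62  86 106 115 106  81  64  58  58  52  51]
 [ 47  48  49  54  64  75  80  76  65  56  53  52  52  52]
 [ 40  42  42  45  48  52  54  54  53  52  49  51  52  52]
 [ 37  38  38  38  39  40  42  42  44  45  46  47  49  50]
 [ 42  42  40  39  39  37  38  39  38  40  40  41  43  44]]
[[ 42  42  43  38  35  35  33  32  59  86  66  41  34  35  39  62  88  92]
 [ 36  37  36  34  33  34  33  39  78 101  71  44  34  36  43  70  96  92]
 [ 36  35  34  33  34  34  36  56 100 115  80  45  36  34  45  73  90  80]
 [ 36  34  33  33  34  35  45  78 120 124  85  49  36  35  47  72  80  67]
 [ 40  34  32  33  34  36  55  99 132 129  85  48  35  34  43  64  68  59]
 [ 51  39  35  3
[... 1326 characters left out ...]
86 1677 1682 1718 1730]
 [1716 1713 1684 1677 1670 1674 1683 1684 1707 1709 1712 1725]
 [1697 1699 1680 1684 1670 1683 1703 1700 1702 1707 1714 1718]
 [1691 1690 1695 1695 1690 1697 1693 1690 1698 1705 1711 1709]
 [1689 1691 1696 1692 1680 1691 1691 1692 1699 1698 1702 1706]
 [1690 1686 1679 1683 1676 1681 1682 1689 1676 1683 1674 1688]]
[[1810 1814 1814 1813 1806 1811 1819 1814 1815 1818]
 [1769 1777 1769 1753 1747 1757 1753 1803 1796 1799]
 [1767 1766 1753 1749 1753 1752 1763 1762 1765 1766]
 [1754 1754 1748 1753 1760 1757 1758 1752 1750 1744]]
plate mid near face 30 [284.84 153.21]
plate mid near face 40 [284.94 150.79]
plate mid near face 50 [285.04 148.35]
marker top ctr [292.23 139.75]
```

Run:
```python
from h import *
w=lambda img,u0,u1,v0,v1:(lambda a:a[...,2]-a[...,0])(cv2.imread(img)[v0:v1,u0:u1].astype(int))
print(w('pics/side4.png',262,280,130,157))
c=optics.calibration('side');K=np.array(c['camera_matrix'])
def pr(X): y=K@(np.array(c['R'])@X+c['t']); return y[:2]/y[2]
h0=np.array([460.4,-244.7,24]) 
for d in(66,68,70,72): print(d,(pr(h0+28*sy-13*sx)-pr(h0+28*sy-13*sx+d*sx)).round(2),(pr(h0-31*sy)-pr(h0-31*sy+d*sx)).round(2))
```

```text
[[119 119 119 119 120 119 120 121 123 123 124 124 124 124 122 120 122 124]
 [119 120 120 121 120 118 119 120 122 125 126 124 124 124 122 122 123 124]
 [119 120 121 121 121 118 121 122 126 126 125 125 124 124 122 122 124 124]
 [119 121 121 122 121 120 122 128 132 129 124 125 124 124 122 121 124 123]
 [118 121 123 122 120 121 124 131 133 126 123 122 123 122 121 122 123 125]
 [109 115 120 121 120 119 124 131 130 119 115 117 115 113 117 120 122 121]
 [ 87  97 103 109 114 117 122 126 122 111 108 105  96  95  99 103 104 108]
 [ 52  62  71  84 102 113 119 121 116 107 105  95  79  72  74  75  74  83]
 [ 29  33  40  58  92 112 116 112 105 104 100  85  66  58  58  56  56  62]
 [ 22  23  27  51  92 112 113 107 101  97  86  71  58  55  54  53  53  55]
 [ 22  22  26  54  95 112 110 102  99  92  78  66  56  53  53  52  52  53]
 [ 21  23  28  55  96 112 109 102  99  94  85  72  61  52  48  49  50  50]
 [ 21  22  27  56  97 111 109 101  99 100 100  88  70  51  43  43  44  44]
 [ 22  23  26  56  95 110 108 102 102 108 113  99  71  49  39  39  39  39]
 [ 25  23  25  53  94 110 107 101 105 113 113  91 
[... 349 characters left out ...]
1 115 114  94  68  54  53  53  52  52  53  51  52]
 [ 46  27  26  53  91 109 109  99  77  57  53  53  52  53  51  53  53  53]
 [ 45  27  26  52  90 102  92  75  59  51  50  50  51  53  53  52  53  53]
 [ 46  27  26  53  88  94  74  56  45  44  44  46  48  49  49  51  51  51]
 [ 46  26  26  52  86  90  65  47  39  38  40  40  41  42  45  46  46  48]
 [ 46  25  26  51  87  90  66  48  41  40  38  39  37  37  39  38  40  42]
 [ 46  25  27  51  88  94  75  59  52  46  44  44  41  39  38  38  38  37]
 [ 46  25  24  52  88 100  92  82  74  63  54  49  48  46  44  45  42  40]]
66 [18.42  3.61] [17.94  3.41]
68 [18.97  3.72] [18.47  3.52]
70 [19.52  3.83] [19.01  3.62]
72 [20.07  3.94] [19.55  3.72]
```

Comparing the flange edge before and after in the side images gives a pull of about 68.3 mm against 69.4 mm needed, so 1 mm more.

```bash
python3 -m crank '[[0,0,-1,0,0,0,0],[0,0,-1,0,0,0,0],[0,0,-1,0,0,0,0],[0,0,-1,0,0,0,0],[0,0,-1,0,0,0,0]]'; python3 -c "
from h import *
s=manip.read_state();print(s['wrist_force'],s['finger_gap'],s['clock'])
print(manip.sign_off())"
```

```text
clock: 13.15
eef_pos: [459.4, -244.5, 36.3]
eef_rot: [3.139, -0.001, 1.404]
wrist_force: [6.5, 2.9, 5.5]
finger_gap: 12.0
finger_force: 45.0
[6.50445874 2.87698888 5.51795912] 11.987908009738156 13.15
the job is handed in; nothing more can be done
None
```

The job is handed in at 13.15 s: the terracotta plaque stands fully down and about central in the free slot, released, and the colour strip is held out about 69 mm, level with the marker by my measurements (good to 1–2 mm; the arm hid the pointer from both cameras at the end).

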